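Clamp the moulding form with the cam-lock bar

ROBOT

A 6-joint arm with a two-finger parallel gripper is mounted at the origin on the work surface. World frame = base frame: x ahead of the robot, y to its left, z up, the work surface at z = 0. Lengths are in mm, angles in rad, forces in N, time in s.
With the tool pointing down it reaches from about 400 to 825 mm from the base axis. Payload 7 kg.
Tool frame: the origin (TCP) lies at the very end of the fingers, on their centre line; the grasp point (between the pads) lies 19 mm behind it; z points along the fingers, y is the line along which they close (so a half turn about z gives the same grasp; the last joint's range is limited). The gripper opens to 88 mm and grips with 3 to 60 N. Pads are 19 mm wide; open, the fingers measure 130 mm over their backs; the gripper's body (78 mm by 193 mm) begins 47 mm behind the grasp point.
Start: joints at [-0.909, 0.359, 0.012, 0, -1.224, -0.288], TCP at [246.452, -628.376, 226.561] pointing down, gripper open.
Joint ranges: [-3.07, 3.07], [-1.43, 2.12], [-1.02, 1.25], [-3.03, 1.67], [-3.05, -0], [-3.03, 3.03]. Speed limits (rad/s): [2.39, 2.39, 3.01, 3.14, 3.14, 3.14].

INTERFACE

Orientations are given as a unit quaternion [x, y, z, w].
In Python, from plant import bot gives the robot as it stands. Calls block until the motion is done:
- bot.move_ptp(position, orientation): joint-space move of the TCP to a pose.
- bot.line_to(position, velocity=150, ori=None): straight line of the TCP; ori=None keeps the orientation; velocity is the mean speed in mm/s.
- bot.move_joints(angles): joint-space move.
- bot.move_gripper(opening, force=None): finger opening in mm; force is the grip in N (None keeps the last); returns when the fingers have stopped.
- bot.pause(seconds).
- bot.solve_ik(position, orientation): joint angles nearest the present ones, or None.
- bot.read_state(): the state.
- bot.camera(name): name is "side" or "top" or "wrist"; returns the picture (480x640x3 uint8, red, green, blue); there is no depth.
- bot.get_calibration(name): a dict with "fx", "fy", "cx", "cy" (pixels), "view" (4x4, takes a point from world to camera coordinates); the wrist camera has in their place "T_tool_cam" (4x4, takes a point from camera to tool coordinates, whose origin is the TCP and whose axes are the flange's). Camera axes: x right, y up, looking along -z (the intrinsics and any distortion apply to the point x, -y, -z); pixel columns grow to the right and rows downward; lengths in mm; the calibration is good to about 2 mm. A picture is of the moment at which its call begins: read the wrist's pose just before it. get_calibration takes no time and is no camera call.
A pose or a line that the arm cannot do raises bot.Unreachable and nothing moves.
- bot.close_job(): hands the job in; it is judged then, once.
The state is a dict: "t": time; "joint_pos": joint angles; "qvel": joint speeds; "tau": joint torques, N m; "tcp_pos": TCP position; "eef_rot": TCP orientation; "contact_force": force on the tool from outside, world axes, zero at the start; "moment": the same for the moment, N m; "width": finger opening in mm; "finger_force": force on a finger pad.
Only numpy, scipy, OpenCV 4.12 (cv2) and the standard library are available. Lean on these libraries where they do the work, as an engineer would, in place of code of your own. Each camera call takes 0.05 s, during which the arm holds its last target. There are 200 camera calls.

TASK

Clamp the wooden moulding form in the bench clamp: with the red lever still open, push the sliding bar by its yellow post until its fence has carried the form onto the stop's springy rubber pad and squeezed that pad a little, snugly but gently, never jamming it hard. Then swing the red cam lever over centre to its closed stop, without forcing it, so that the bar is locked and the form stays squeezed on the pad when you let go. Leave the tape roll, the dye jar and the mallet where they are.

Things in the scene. Friction and masses are not known exactly. Their poses are not given: they have to be found in the camera images.
- base: Bench clamp: fixed pine board 240 (x) by 440 (y) by 20 mm with a blue sleeve and stop. Origin: centre of its underside, on the table; x points away from the robot, y along the slide to the stop, z up. Slide axis: x = 0. Sleeve: 44 mm wide, y -75 to -15 mm, top 55 mm above the table; the red lever's pivot is on its near (-x) side.
- bar: Loose 16 mm square aluminium bar along y through the sleeve; dark fence plate at its front (+y) end, yellow post at its rear. Origin: middle of the fence's foot at its front face, 20 mm above the table; +y is the pushing direction. It slides 30 to 80 mm. Unlocked, a light brake drags on it with about 4 to 10 N, so it stays where left under a small load.
- fence (a point): Middle of the fence's front face, 20 mm above the board; the fence is 60 mm wide, 10 mm thick, 45 mm tall.
- push_post (a point): On the yellow post (24 mm in x, 16 mm in y, its top 95 mm above the table): point on the post's centre line 75 mm above the table, 192 mm behind the fence's front face. The rear face to push on is 8 mm behind this point; above the bar (44 mm above the table) the post is free all round.
- form: The loose wooden moulding form: a rounded block 80 mm (x) by 60 mm (y) by 38 mm tall with a dark inlay on top, 0.11 to 0.22 kg, standing on the board between fence and stop. Origin: centre of its underside. At the start a gap of 10 to 35 mm parts it from the fence, and another of 8 to 50 mm from the pad. Sliding it takes only 1 to 2 N.
- stop: Blue stop at the board's +y end, 60 mm wide, 50 tall, 30 thick. Origin: middle of its foot, on the board's top; axes as the board's. An adjustable bolt carries a black sprung rubber pad (56 mm wide, 32 tall) facing -y. The bolt is set anew each time: the pad's face stands 45 to 75 mm before this origin.
- stop_top (a point): Middle of the stop's top face, 70 mm above the table. Its pad yields about 2 N per mm and gives 3 mm (about 6 N) before it bottoms hard; more than 12 N on the form there is too much.
- cam (a joint): Angle of the red lever: 0 = open, 2.0 rad = closed against its stop; starts between 0 and 0.12. Positive is counter-clockwise from above. Resistance rises to about 0.8 Nm near 1 rad, vanishes at dead centre (1.75 rad); beyond it the lever snaps shut and stays.
- lever_pivot (a point): The lever's upright pivot axis, on the board at x = -40 mm, y = -45 mm, 57 mm above the table (middle of the lever's height).
- lever_arm: Red lever paddle 12 mm thick, 45 to 69 mm above the table, reaching 11 to 95 mm from the pivot. Origin on the pivot axis at the board's top; its x points out along it. Open it points 150 degrees counter-clockwise from the board's x, closed along the board's -y. When open, push sideways on its +y (stop-side) face near the end, with at most 25 N.
- lever_grip (a point): Point in the middle of the lever's height and thickness, 80 mm out from the pivot.
- tape: Yellow tape roll, 52 mm across, 24 mm high, lying on the board on the far side. Origin: centre of its underside. Leave it.
- dye: Amber dye jar with black cap, 42 mm across, 55 mm high, standing on the board on the far side. Origin: centre of its underside. Leave it.
- mallet: Mallet with red handle and white head, 220 mm long, lying on the table beside the stop's end of the board. Origin: on the table under its middle. Leave it.
Not all that is in view belongs to the job. What is shaped like the bar but orange is not meant.

How it is judged (in metres and radians):
On the way, in this order (a step that is already met when the one before it is completed fails the run):
1. the bar presses the form onto the stop's pad while the lever is still open (contact force between form and stop above 1 N and contact force between bar and form above 1 N and value of joint cam below 0.6 rad), for 0.2 s.
2. the lever has been swung over centre to its closed stop (value of joint cam above 1.9 rad), for 0.2 s.
At the end, for the whole second after the job is handed in: The lever is closed (over 1.9 rad), and the form, upright and at rest, is squeezed between the locked bar's fence and the stop's pad with more than 1 N on either side (value of joint cam above 1.9 rad and contact force between form and stop above 1 N and contact force between bar and form above 1 N and linear speed of each of form, bar below 0.01 m/s and angle between form's own z axis and vertical below 0.1 rad); the robot touches nothing.
It fails at once if the form is jammed against the stop with more than 12 N (contact force between form and stop above 12 N).
It fails at once if the lever is pushed with more than 25 N (contact force between the arm and lever_arm above 25 N).
It fails at once if the tape, the jar or the mallet is moved by more than 15 mm (distance of any of tape, dye, mallet from where it was at the start of the episode above 0.015 m).
It also fails if it takes over 72 s, if anything falls off the work surface, if the arm or the gripper's body presses on something with over 40 N, if the wrist force passes 120 N, or if a joint passes its speed limit or range.

## Working session

There is one attempt and no reset: what is moved stays moved. The work goes in short steps, each a Python script; the robot and the scene stay as the last script left them, time stands still between calls to the robot, and variables do not carry over. Pictures are saved under pics/ and viewed, at most 10 in all, crops included, and the job is handed in when it is done.

```bash
ls; mkdir -p pics; python3 - <<'E'
from plant import bot
import cv2
for n in("top","side"):
    cv2.imwrite(f"pics/{n}0.png",bot.camera(n)[:,:,::-1]); c=bot.get_calibration(n); print(n,c)
s=bot.read_state();print(s)
E
```

```text
pics
top {'fx': 501.8065683372564, 'fy': 501.8065683372564, 'cx': 323.96581341486905, 'cy': 239.08441150910394, 'view': array([[ 3.32060123e-03, -9.99950976e-01, -9.32844826e-03,
         1.31035302e+02],
       [ 9.88000859e-01,  1.84018563e-03,  1.54437417e-01,
        -4.91186703e+02],
       [-1.54412680e-01, -9.72933998e-03,  9.87958534e-01,
        -8.42123544e+02],
       [ 0.00000000e+00,  0.00000000e+00,  0.00000000e+00,
         1.00000000e+00]])}
side {'fx': 536.3422318016082, 'fy': 536.3422318016082, 'cx': 319.9093060204043, 'cy': 243.99297691009747, 'view': array([[-9.48421517e-01, -3.16759080e-01, -1.26614450e-02,
         4.99821827e+02],
       [ 1.53521095e-01, -4.93874720e-01,  8.55873258e-01,
        -5.88559802e+01],
       [-2.77358793e-01,  8.09784815e-01,  5.17030612e-01,
        -8.90568803e+02],
       [ 0.00000000e+00,  0.00000000e+00,  0.00000000e+00,
         1.00000000e+00]])}
{'t': 0.1, 'joint_pos': array([-9.08906939e-01,  3.59330959e-01,  1.11610516e-02, -2.99721416e-04,
       -1.22411477e+00, -2.88128568e-01]), 'qvel': array([-6.06525706e-05, -6.04319760e-04,  1.12319037e-03,  7.82922263e-04,
       -9.99013106e-04, -1.33149118e-03]), 'tau': array([ 3.48651702e-04, -5.84162843e+01,  2.93752706e+01,  7.01545045e+00,
        1.01451343e-02, -4.51615892e-05]), 'tcp_pos': array([ 246.28554181, -627.99575833,  225.71242326]), 'eef_rot': array([-1.85744341e-01,  9.82597815e-01,  7.26229609e-04, -2.15038898e-04]), 'contact_force': array([ 1.26927218, -0.23002274, -0.84340439]), 'moment': array([ 0.01541787, -0.00872484,  0.0012226 ]), 'finger_force': 0.0, 'width': 87.79462895365458}
```

View pics/top0.png

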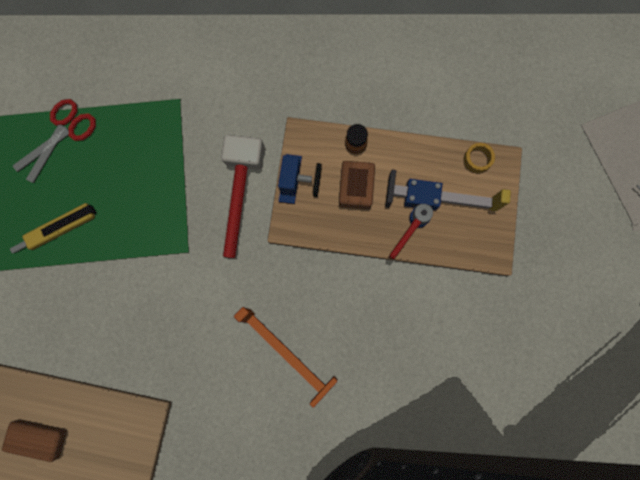

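View pics/side0.png

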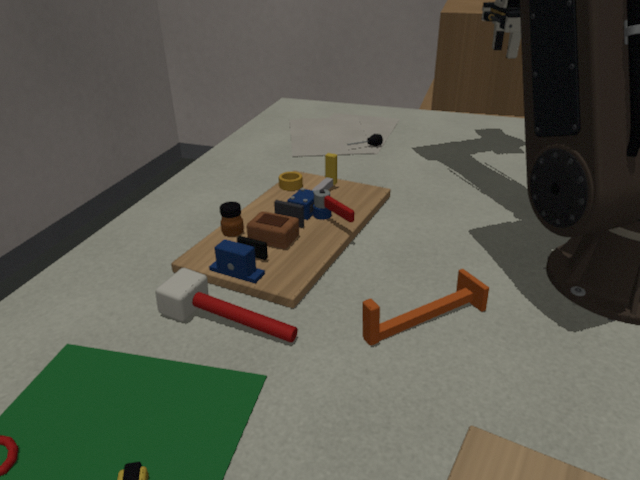

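The top view shows the board with corners near (287,118), (521,147), (512,274) and (269,243). The stop is at (289,178), the form at (357,185), the fence at (391,188), the post at (502,201), and the lever runs from (423,213) to (392,257). The side view agrees with this, and the orange look-alike lies off the board.

```bash
cat > h.py <<'E'
import numpy as np, cv2
from plant import bot
from scipy.optimize import least_squares
def proj(c,P):
    q=np.c_[np.atleast_2d(P),np.ones(len(np.atleast_2d(P)))]@c["view"].T
    return np.c_[c["cx"]+c["fx"]*q[:,0]/-q[:,2], c["cy"]+c["fy"]*q[:,1]/q[:,2]]
def unproj(c,uv,z):
    uv=np.atleast_2d(uv).astype(float)
    d=np.c_[(uv[:,0]-c["cx"])/c["fx"],-(uv[:,1]-c["cy"])/c["fy"],-np.ones(len(uv))]@c["view"][:3,:3]
    o=-c["view"][:3,:3].T@c["view"][:3,3]
    return o+d*((z-o[2])/d[:,2])[:,None]
def b2w(p,P):   # p = x,y,yaw of board; P board coords
    P=np.atleast_2d(P).astype(float);a=p[2]
    return np.c_[p[0]+np.cos(a)*P[:,0]-np.sin(a)*P[:,1],p[1]+np.sin(a)*P[:,0]+np.cos(a)*P[:,1],P[:,2]]
def w2b(p,W):
    W=np.atleast_2d(W);a=p[2];d=W[:,:2]-p[:2]
    return np.c_[np.cos(a)*d[:,0]+np.sin(a)*d[:,1],-np.sin(a)*d[:,0]+np.cos(a)*d[:,1],W[:,2]]
CORN=np.array([[120,220,20],[120,-220,20],[-120,-220,20],[-120,220,20]])
E
python3 - <<'E'
from h import *
c=bot.get_calibration("top")
uv=np.array([[287,118],[521,147],[512,274],[269,243]])
r=least_squares(lambda p:(proj(c,b2w(p,CORN))-uv).ravel(),[600,0,-.1]); p=r.x
print(p,r.fun)
for n,q,z in[("stop",(289,170),70),("form",(357,184),58),("post top",(506,195),95),("pivot",(424,212),69),("levtip",(392,256),57)]:
    print(n,w2b(p,unproj(c,q,z)),unproj(c,q,z))
im=cv2.imread("pics/top0.png")[110:285,262:527]
cv2.imwrite("pics/crop.png",cv2.resize(im,None,fx=3,fy=3,interpolation=cv2.INTER_CUBIC))
E
```

```text
[ 5.76858009e+02  9.54502923e-01 -1.26521561e-01] [-0.9834268  -0.73841741  1.61020615 -1.17929007  1.1959538   1.05815051
 -1.85435479  0.49965349]
stop [[  5.55604833 194.22670774  70.        ]] [[606.87800366 192.92763539  70.        ]]
form [[-0.97439428 74.29535254 58.        ]] [[585.2663086   74.77895246  58.        ]]
post top [[   1.52871515 -172.16865511   95.        ]] [[ 556.64952737 -170.0308767    95.        ]]
pivot [[-38.33893792 -44.61310223  69.        ]] [[533.19604903 -38.46422749  69.        ]]
levtip [[-1.18818086e+02 -8.83309334e-02  5.70000000e+01]] [[458.97851163  15.85985241  57.        ]]
```

View pics/crop.png

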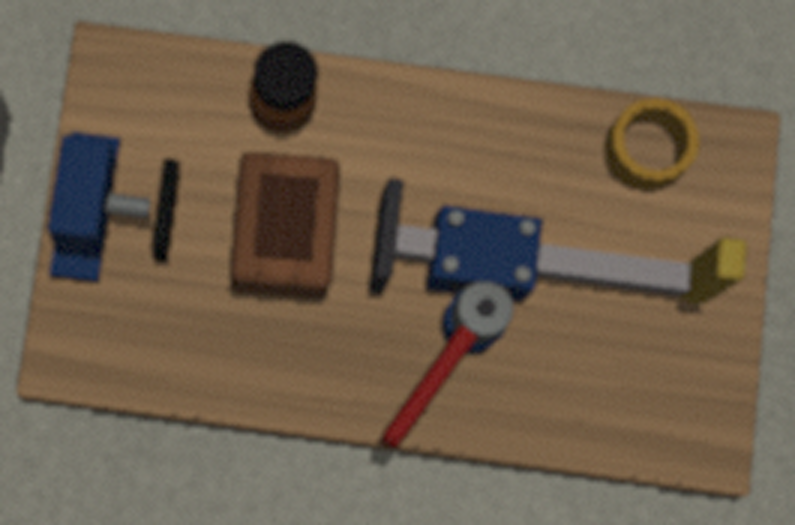

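The board fit is within 2 px. The stop, post, pivot and form all sit at the heights and offsets they should, with the fence front at y_b≈20, the form over 44..104, and the lever near 0.02 rad. Next I move behind the post with the fingers closed and check the force noise.

```bash
cat >> h.py <<'E'
p=np.array([576.86,.95,-.12652])
def quat(th): return [np.cos(th/2),np.sin(th/2),0,0]   # tool down, tool x at world angle th
YB=np.pi/2+p[2]                                         # world angle of board y
QP=quat(YB-np.pi)
def force(n=6,dt=.02):
    F=[]
    for _ in range(n): bot.pause(dt);F.append(bot.read_state()["contact_force"])
    F=np.array(F); f=F.mean(0)
    return w2b(np.r_[0,0,p[2]],f)[0],F.std(0)           # in board axes
def tcp_b(): return w2b(p,bot.read_state()["tcp_pos"])[0]
E
python3 - <<'E'
from h import *
c=bot.get_calibration("top")
print("pad",[w2b(p,unproj(c,(319,178),z))[0].round(1) for z in(36,52)])
P=lambda y,z:b2w(p,[[0,y,z]])[0]
print(bot.solve_ik(P(-225,60),QP))
piv=b2w(p,[[-40,-45,57]])[0]
for cam in np.arange(-.2,2.1,.37):
    phi=np.radians(150)+p[2]+cam;u=np.array([np.cos(phi),np.sin(phi),0]);t=np.array([-u[1],u[0],0])
    x=piv+75*u-17*t;x[2]=48
    print(cam,[None if j is None else np.round(j,2) for j in(bot.solve_ik(x,quat(phi+np.pi/2)),bot.solve_ik(x,quat(phi-np.pi/2)))])
bot.move_gripper(0,20)
bot.move_ptp(P(-225,150),QP); bot.line_to(P(-225,58),150)
print(bot.read_state()["t"],tcp_b(),force(),bot.read_state()["width"])
E
```

```text
pad [array([  7.4, 142.8,  36. ]), array([  3. , 141.9,  52. ])]
[-0.05493735  0.38093685 -0.37861794  0.         -0.81124154 -0.07158265]
-0.2 [array([ 0.46,  0.26, -0.6 ,  0.  , -0.7 , -1.31]), array([ 0.46,  0.26, -0.6 ,  0.  , -0.7 ,  1.84])]
0.16999999999999998 [array([ 0.44,  0.23, -0.65,  0.  , -0.69, -0.92]), array([ 0.44,  0.23, -0.65,  0.  , -0.69,  2.22])]
0.54 [array([ 0.4 ,  0.21, -0.68,  0.  , -0.68, -0.51]), array([ 0.4 ,  0.21, -0.68,  0.  , -0.68,  2.63])]
0.9099999999999999 [array([ 0.34,  0.21, -0.69,  0.  , -0.68, -0.08]), None]
1.28 [array([ 0.28,  0.22, -0.67,  0.  , -0.68,  0.35]), array([ 0.28,  0.22, -0.67, -0.  , -0.68, -2.79])]
1.6500000000000001 [array([ 0.21,  0.25, -0.62,  0.  , -0.7 ,  0.79]), array([ 0.21,  0.25, -0.62, -0.  , -0.7 , -2.36])]
2.0199999999999996 [array([ 0.17,  0.29, -0.57,  0.  , -0.72,  1.2 ]), array([ 0.17,  0.29, -0.57,  0.  , -0.72, -1.94])]
4.15 [   0.57381602 -225.33655789   58.63165406] (array([-0.07782927, -0.2487912 , -0.13796915]), array([0.66348232, 0.61919038, 0.34784064])) 0.11915259175153636
```

Force noise is about 0.6 N and the pad face is at y_b≈142, so I expect about 62 mm of bar travel. Now a guarded push up to short of the pad.

```bash
python3 - <<'E'
from h import *
P=lambda y,z=58:b2w(p,[[0,y,z]])[0]
bot.line_to(P(-203),80)
y=-203
while y<-175:
    y+=1.5; bot.line_to(P(y),40); f,_=force(3,.015)
    if -f[1]>3: break
yc=y; print("contact",y,tcp_b(),f,bot.read_state()["t"])
for d in(6,12,18,22,26,30,36,42,48,52):
    bot.line_to(P(yc+d),40); f,_=force(6,.015); print(d,tcp_b()[:2].round(2),f.round(2))
    if -f[1]>14: print("STOP");break
cv2.imwrite("pics/top1.png",cv2.resize(bot.camera("top")[110:285,262:527,::-1],None,fx=3,fy=3,interpolation=cv2.INTER_CUBIC))
print(bot.read_state()["t"])
E
```

```text
contact -189.5 [-1.66778571e-02 -1.89883807e+02  5.80745359e+01] [ 0.36749945 -5.20310088  0.25134747] 7.375
6 [ 6.0000e-02 -1.8348e+02] [ 0.27 -2.55  0.31]
12 [ 1.0000e-01 -1.7736e+02] [ 0.39 -1.35  0.33]
18 [ 1.100e-01 -1.714e+02] [ 0.68 -1.28  0.89]
22 [ 9.000e-02 -1.675e+02] [ 0.64 -2.02  0.75]
26 [ 1.1000e-01 -1.6352e+02] [ 1.26 -2.3   0.64]
30 [ 3.0000e-02 -1.5954e+02] [ 1.7  -2.97  1.07]
36 [ 6.0000e-02 -1.5348e+02] [ 1.05 -3.12  1.25]
42 [ 4.0000e-02 -1.4748e+02] [ 1.35 -2.95  1.18]
48 [ 7.0000e-02 -1.4148e+02] [ 1.73 -2.73  1.07]
52 [ 8.0000e-02 -1.3756e+02] [ 1.51 -3.84  1.48]
11.225
```

View pics/top1.png

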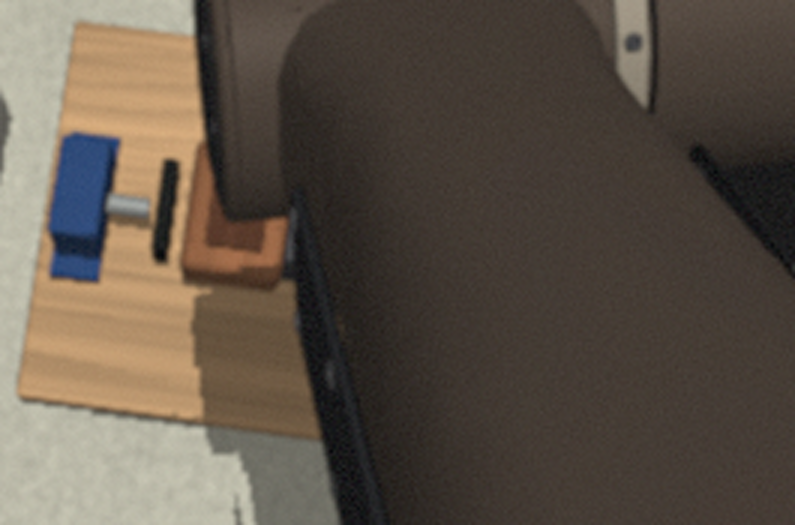

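The form is carried by the fence, with a pad gap of about 9 mm left (crop: form edge at x≈188, pad edge at x≈172). Forces read after stopping have relaxed and can't be compared, so I creep in small equal steps and watch for a change in slope.

```bash
cat >> h.py <<'E'
def P(y,z=58): return b2w(p,[[0,y,z]])[0]
def step(y,v=10):
    bot.line_to(P(y),v)
    F=[bot.read_state()["contact_force"]]
    for _ in range(7): bot.pause(.008);F.append(bot.read_state()["contact_force"])
    F=np.array(F)@np.r_[-np.sin(p[2]),np.cos(p[2]),0]
    return -F.mean()
E
python3 - <<'E'
from h import *
y=-137.5; base=[]
while y<-124:
    y+=.5; f=step(y); t=tcp_b(); base.append(f); b=np.median(base)
    print(round(y,1),round(t[1],2),round(f,2))
    if len(base)>4 and np.mean(base[-2:])>b+2 or f>b+3.5: break
print(bot.read_state()["t"])
E
```

```text
-137.0 -137.27 5.55
-136.5 -136.89 5.96
-136.0 -136.44 6.47
-135.5 -135.99 6.69
-135.0 -135.5 6.55
-134.5 -134.98 6.39
-134.0 -134.48 7.22
-133.5 -133.98 6.34
-133.0 -133.51 6.53
-132.5 -133.0 6.8
-132.0 -132.47 6.53
-131.5 -131.96 6.77
-131.0 -131.47 6.69
-130.5 -130.98 6.44
-130.0 -130.47 6.35
-129.5 -129.96 6.62
-129.0 -129.46 6.57
-128.5 -129.01 6.52
-128.0 -128.57 7.17
-127.5 -128.14 7.74
-127.0 -127.75 8.33
-126.5 -127.33 8.85
18.0083
```

Pad contact shows clearly: a steady 6.6 N baseline, then a rise from y≈-129, now +2.3 N. I take one more small step, hold, then back off and look.

```bash
python3 - <<'E'
from h import *
f=step(-126.0); print(f,tcp_b()); bot.pause(.4)
print(force(),tcp_b())
bot.line_to(P(-150),60); bot.line_to(P(-150,140),150)
# to above the lever's stop-side
piv=b2w(p,[[-40,-45,57]])[0]
phi=np.radians(150)+p[2]-.25;u=np.array([np.cos(phi),np.sin(phi),0]);t=np.array([-u[1],u[0],0])
x=piv+75*u-25*t;x[2]=140
bot.move_ptp(x,quat(phi+np.pi/2))
print(bot.read_state()["t"],force())
a=bot.camera("top")[110:285,262:527,::-1]; s=bot.camera("side")[150:300,160:410,::-1]
a=cv2.resize(a,(397,262)); s=cv2.resize(s,(397,238))
cv2.imwrite("pics/mid.png",cv2.resize(np.vstack([a,s]),None,fx=1.15,fy=1.15))
E
```

```text
9.17026136688627 [   0.14338776 -126.9486047    58.1055201 ]
(array([ 3.45145607, -9.38461422,  1.09944124]), array([0.35594346, 0.2707533 , 0.49516292])) [   0.16443122 -126.95667061   58.11749835]
21.1333 (array([ 0.29502893, -0.02505199, -0.1041663 ]), array([0.55167124, 0.18493321, 0.60296627]))
```

View pics/mid.png

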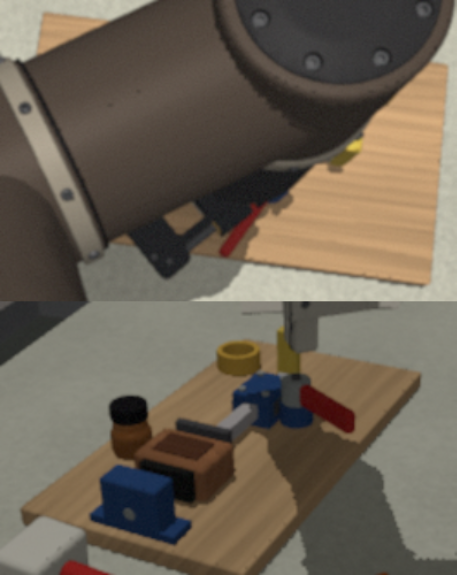

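Side view: the form sits flush against the black pad, with the fence behind it and the lever still open. Now swing the lever on an arc with the finger face turned along with it.

```bash
cat >> h.py <<'E'
piv=b2w(p,[[-40,-45,57]])[0]
def lev(cam,off=15.5,r=75,z=47):
    phi=np.radians(150)+p[2]+cam;u=np.array([np.cos(phi),np.sin(phi),0]);t=np.array([-u[1],u[0],0])
    x=piv+r*u-off*t;x[2]=z
    return x,quat(phi+np.pi/2),u,t
E
python3 - <<'E'
from h import *
x,q,_,_=lev(-.25,25); bot.line_to(x,150,q)
for cam in np.arange(-.2,1.86,.05):
    x,q,u,t=lev(cam); bot.line_to(x,45,q)
    F=np.mean([(bot.pause(.006),bot.read_state()["contact_force"])[1] for _ in range(4)],0)
    print(round(cam,2),"tan %.1f rad %.1f z %.1f"%(-F@t,F@u,F[2]),round(bot.read_state()["t"],2))
    if np.linalg.norm(F)>19: print("STOP");break
E
```

```text
-0.2 tan 0.3 rad -0.3 z -0.2 22.57
-0.15 tan 0.4 rad 0.1 z -0.4 22.86
-0.1 tan 0.3 rad 0.1 z -0.2 23.14
-0.05 tan -0.1 rad 0.4 z -0.3 23.43
-0.0 tan 1.1 rad -0.6 z -0.1 23.71
0.05 tan 1.2 rad -0.9 z -1.1 23.99
0.1 tan 2.1 rad -0.9 z -0.4 24.27
0.15 tan 3.0 rad -1.7 z -1.2 24.56
0.2 tan 3.8 rad -2.2 z -1.4 24.84
0.25 tan 3.8 rad -2.8 z -1.6 25.12
0.3 tan 4.3 rad -3.1 z -1.1 25.41
0.35 tan 4.8 rad -2.9 z -1.9 25.69
0.4 tan 5.8 rad -2.8 z -2.3 25.98
0.45 tan 6.2 rad -3.7 z -2.8 26.26
0.5 tan 6.9 rad -3.7 z -3.2 26.54
0.55 tan 7.6 rad -3.9 z -2.5 26.82
0.6 tan 8.3 rad -4.3 z -3.1 27.11
0.65 tan 8.9 rad -4.3 z -3.0 27.39
0.7 tan 9.2 rad -4.5 z -3.0 27.68
0.75 tan 9.1 rad -5.1 z -3.3 27.96
0.8 tan 10.0 rad -5.6 z -3.2 28.24
0.85 tan 10.7 rad -5.7 z -2.4 28.52
0.9 tan 10.7 rad -6.1 z -2.5 28.81
0.95 tan 10.5 rad -6.5 z -2.1 29.09
1.0 tan 11.2 rad -7.5 z -1.9 29.38
1.05 tan 10.8 rad -7.7 z -1.6 29.66
1.1 tan 11.2 rad -8.2 z -1.4 29.94
1.15 tan 11.1 rad -8.7 z -0.9 30.23
1.2 tan 10.1 rad -9.0 z -0.9 30.51
1.25 tan 8.8 rad -8.3 z 0.8 30.79
1.3 tan 9.0 rad -7.3 z 1.8 31.07
1.35 tan 7.7 rad -5.5 z 2.0 31.36
1.4 tan 6.8 rad -5.4 z 2.4 31.64
1.45 tan 5.5 rad -3.9 z 1.3 31.93
1.5 tan 4.4 rad -2.9 z 1.7 32.21
1.55 tan 3.9 rad -0.5 z 1.2 32.49
1.6 tan 3.0 rad 2.7 z -1.0 32.77
1.65 tan 3.0 rad 2.4 z -1.2 33.06
1.7 tan 1.6 rad 1.0 z -0.4 33.34
1.75 tan -0.0 rad 0.4 z -0.3 33.62
1.8 tan -0.1 rad -0.0 z 0.2 33.91
1.85 tan 0.0 rad 0.0 z -0.2 34.19
```

The force went to zero past 1.75 rad, so the lever has snapped over. I back off clear and look.

```bash
python3 - <<'E'
from h import *
x,q,_,_=lev(1.8,40); bot.line_to(x,80,q); x[2]=180; bot.line_to(x,150)
bot.move_joints([-0.909,0.359,0.012,0,-1.224,-0.288])
a=bot.camera("top")[110:285,262:527,::-1]; s=bot.camera("side")[160:300,170:400,::-1]
cv2.imwrite("pics/end.png",np.vstack([cv2.resize(a,(480,317)),cv2.resize(s,(480,280))]))
print(bot.read_state()["t"],force())
E
```

```text
37.9167 (array([ 0.09436722, -0.16771339, -0.19060835]), array([0.46586814, 0.33123123, 0.32315526]))
```

View pics/end.png

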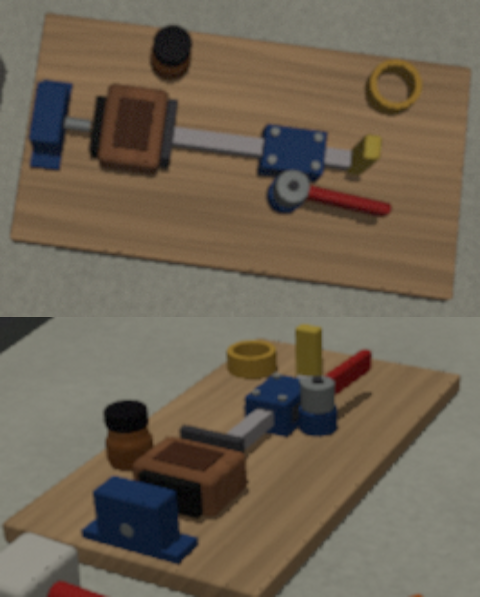

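The lever lies along -y from (292,187) to (388,208), so it is closed. The form sits tight between the pad and the fence, and the jar, tape and mallet haven't moved. Handing in.

```bash
python3 -c "
from plant import bot
print(bot.close_job())"
```

```text
the job is handed in; nothing more can be done
None
```

I handed the job in at about 38 s on the robot's clock, no verdict returned: lever closed, form held between fence and pad (pad squeezed about 2 mm at roughly 2.5–3 N before locking; not re-measured after), tape, jar and mallet not moved as far as the pictures show.

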